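Isolate the turning wheel, fit and clamp its profile tool, switch back on

ROBOT

A 6-joint arm with a two-finger parallel gripper is mounted at the origin on the work surface. World frame = base frame: x ahead of the robot, y to its left, z up, the work surface at z = 0. Lengths are in mm, angles in degrees, forces in N, time in s.
With the tool pointing down it reaches from about 275 to 825 mm from the base axis. Payload 4.9 kg.
Tool frame: the origin (TCP) lies at the very end of the fingers, on their centre line; the grasp point (between the pads) lies 19 mm behind it (grip_point_offset is the distance from the TCP to the grasp point, in mm); z points along the fingers, y is the direction in which the jaws open and shut (so a half turn about z gives the same grasp; the last joint's range is limited). The gripper opens to 85 mm and grips with 20 to 120 N. Pads are 22 mm wide; open, the fingers measure 114 mm over their backs; the gripper's body (76 mm by 85 mm) begins 54 mm behind the grasp point. The pads swing forward as they close: fully open they stand 13 mm farther back than shut.
Start: joints at [60.722, 18.69, -11.035, 60.275, 0, 82.311], TCP at [202.367, 511.436, 231.281] pointing down, gripper open.
Joint ranges: [-152.03, 152.03], [-55.5, 102.48], [-74.3, 77.21], [-110.64, 120.58], [-84.22, 78.4], [-180, 180]. Speed limits (degrees/s): [147.25, 147.25, 180, 180, 180, 180].

INTERFACE

Orientations are given as [roll, pitch, yaw] about the fixed x, y, z axes, in that order (R = Rz(yaw) Ry(pitch) Rx(roll)).
In Python, from plant import * gives the robot as it stands.
- The arm moves only by the shell command python3 -m handwheel 'ROWS' [FORCE]. ROWS is JSON, a list that holds one entry, the list of rows, each a list of 7 numbers: the opening, from 0 (shut) to 1 (fully open), then the shift along the tool's x, y, z in cm, then the turn, a rotation vector about the tool's x, y, z in degrees. In form: [[[fingers, dx, dy, dz, wx, wy, wz], ...]]. A call has 1 to 20 rows; each row shifts and turns the pose as measured when the row begins, along the tool's axes as they then stand; what a row does not reach is not made up. A row lasts 1/10 s, in which the tool goes at most 50 mm and 8.59 degrees, less where a joint would pass 70% of its speed; a pose out of reach is approached as far as the arm can. A call is refused whole if a number of a shift passes 5 or a number of a turn 8.59, either way. A call with a gripper value outside its range is refused whole. The fingers move at their own pace and stop on an object; FORCE is the grip in N (left out, the last holds). Time passes only in rows, so rows that do not move let the fingers close. It gives the time, the measured TCP pose, the force and the opening at its end, in the units of the state.
- sense(): the state, without advancing time (a new reading comes with each control period).
- capture(name): name is "side" or "top"; returns a dict with "frame" (400x640x3 uint8, red, green, blue), "z_map" (400x640 float32, mm along the optical axis (not along the pixel's ray), 0 where there is no reading), "fx", "fy", "cx", "cy" (pixels), "view" (4x4, takes a point from world to camera coordinates). Camera axes: x right, y down, z forward; pixel columns grow to the right and rows downward; lengths in mm; the calibration is good to about 2 mm. A picture is of the moment at which its call begins.
- close_job(): hands the job in, once; it reports no verdict.
Trained networks look in a picture, given as the dict that the camera call returned (one of the last four; its "shot" number tells which), for a name from the list of things; names that differ only in an ending like _2 or _b are one class to them, and where a whole thing is asked for, a point or a joint stands for the part that bears it (a point fixed in the world has none). Each returns a list of dicts, best first, with "conf" (0 to 1); they miss things now and then, are a little off and sometimes report something else, mostly with a low value. They report only what shows in the picture. A call takes as long as a camera call.
- search_frame(picture, thing): "position" ([column, row] in pixels, amid what is visible of it).
The state is a dict: "time_s": time; "joints": joint angles; "qvel": joint speeds; "effort": joint torques, N m; "ee_pos": TCP position; "ee_rot": TCP orientation; "ft_force": force on the tool from outside, world axes, zero at the start; "wrist_torque": the same for the moment, N m; "grip_width": finger opening in mm.
Only numpy, scipy, OpenCV 4.12 (cv2) and the standard library are available. Lean on these libraries where they do the work, as an engineer would, in place of code of your own. Each camera call takes 0.05 s, during which the arm holds its last target. There are 200 camera calls.

TASK

Fit the profile tool (the flat steel bar with an upright wooden head) to the turning wheel: first throw the wheel's isolator handle over to off, then slide the tool, shank first, into the tool holder's tunnel until it is fully home against the hidden stop. Swing the clamp handle on the holder a quarter turn to its end stop to lock it, and only then throw the isolator back to on. Leave the other things on the bench where they are.

Things in the scene. Friction and masses are not known exactly. Their poses are not given: they have to be found in the camera images.
- isolator: Fixed grey switch box of the isolator, 130 x 90 x 60 mm high on a 150 x 110 x 6 mm foot. Origin under its middle, on the table. x along its length, the way the handle swings, away from the robot give or take 20 degrees; z up. A small white pilot lamp, 7 mm high, lies on its top near the +x end.
- isolator_pivot (a point): Point on the handle's hinge axis, mid-width, 70 mm above the table; axes as the box: y along the hinge axis.
- isolator_crossbar (a point): Centre of the handle's dark steel crossbar: a round bar 16 mm thick, 64 mm long, parallel to the hinge axis, 85 mm from it, carried by two flat steel arms 37 mm apart inside. Between the arms it is open below the bar, but for a 30 x 30 mm hump on the box top that rises 9 mm above the hinge axis.
- holder: Fixed grey-painted tool holder with the turning wheel beside it. Origin on the table below the mouth of its tunnel; x level, straight into the tunnel (about the robot's left), z up. On its -y side (away from the robot) the wheel: a 180 mm disc, 30 mm high, centred at x -50, y -155 mm, with a low clay pot 92 mm wide, up to 88 mm high.
- holder_mouth (a point): Middle of the tunnel's mouth, on its floor, 20 mm above the table; axes as the holder. The blind tunnel is 27 mm wide, 15 mm high; its roof's top is 47 mm above the table. Before the mouth its floor goes on as an open bed 70 mm long, 75 mm wide, with two 15 mm high cheeks that flare from the mouth to about 45 mm apart, 23 mm in front of it.
- tool_head (a point): Centre of the grip of the loose profile tool: its upright hardwood head, 46 mm along the shank, 16 mm across it, rising from 12 to 58 mm above the tool's underside. This point is 36 mm above the underside, 23 mm from the tail end, 107 mm from the nose. x along the shank to the nose, y across, z up.
- profile_tool: The loose profile tool, about 0.18 kg: a flat steel shank 130 long, 24 wide, 12 mm thick, lying flat, with the wooden head on its tail end. Origin at the middle of the shank's underside; x to the nose.
- isolator_lever (a joint): Isolator handle angle, rad: 0 = ON, leaning 0.55 rad from upright to the box's +x (towards the lamp, away from the robot); 1.1 = OFF, leaning 0.55 rad the other way (towards the robot). The heavy handle falls by itself to the nearer end stop once past upright; about 1 to 2 N at the crossbar moves it. Starts ON.
- stop_face (a point): Centre of the stop face hidden inside the tunnel, 6 mm above the tunnel floor; same axes as the holder. It is set somewhere between 62 and 74 mm behind the mouth and is solid.
- clamp_pivot (a point): Point on the vertical axis of the clamp handle on top of the holder, at the underside of the handle, 42 mm behind the mouth and 56 mm above the table; same axes as the holder.
- clamp_post (a point): Centre of the upright black post at the free end of the clamp handle, 70 mm from the pivot axis: 18 mm thick, 40 mm tall (its foot 56 mm, its top 96 mm above the table; this point 82 mm). A 12 mm thick round arm, its axis 8 mm above the post's foot, joins it to a 26 mm hub at the pivot.
- clamp (a joint): Clamp handle angle, rad, counter-clockwise from above: 0 = open, arm along the holder's +x (away from the mouth); 1.5 = end stop, locked, arm across the tunnel to the holder's +y (towards the robot). Stiff: stays where it is left; about 2 N at the post moves it. Starts open, between 0 and 0.3.
- tool_nose (a point): Middle of the front end face of the profile tool's shank, 6 mm above its underside; same axes as the tool.
- brush: Bystander, loose, sizes in mm: scrub brush, 150 x 55 x 38. Origin at the middle of its underside.
- slip_cup: Bystander, loose, sizes in mm: dark flared cup, 72 wide, 70 tall. Origin at the middle of its underside.
- ruler: Bystander, loose, sizes in mm: flat wooden strip, 200 x 26 x 6. Origin at the middle of its underside.
- flat_bar: Bystander, loose, sizes in mm: plain flat steel bar without a head, 110 x 24 x 12 (not the profile tool). Origin at the middle of its underside.
- knife: Bystander, loose: carving knife, 170 mm long, with a dark round wooden handle. Origin on the table under it, along its length.
- brush_pot: Bystander, loose, sizes in mm: grey clay pot, 90 wide, 110 tall. Origin at the middle of its underside.
- rib: Bystander, loose, sizes in mm: flat wooden disc, 70 wide, 10 thick. Origin at the middle of its underside.

How it is judged (in metres and radians):
On the way, in this order (a step that is already met when the one before it is completed fails the run):
1. the isolator is thrown off, before the tool is home and with the clamp open (value of joint isolator_lever above 1 rad and value of joint clamp below 1.2 rad and not (x of tool_nose in the frame of stop_face above -0.003 m and distance between tool_nose and stop_face below 0.007 m and angle between the x axis of tool_nose and the x axis of stop_face, either way round below 0.08 rad)), for 0.2 s.
2. the tool is home against the stop, isolator off, clamp still open (value of joint isolator_lever above 1 rad and x of tool_nose in the frame of stop_face above -0.003 m and distance between tool_nose and stop_face below 0.007 m and angle between the x axis of tool_nose and the x axis of stop_face, either way round below 0.08 rad and value of joint clamp below 1.2 rad), for 0.2 s.
3. the clamp is swung to its locked end while the tool is home and the isolator off (value of joint isolator_lever above 1 rad and x of tool_nose in the frame of stop_face above -0.003 m and distance between tool_nose and stop_face below 0.007 m and angle between the x axis of tool_nose and the x axis of stop_face, either way round below 0.08 rad and value of joint clamp above 1.35 rad), for 0.2 s.
At the end, for the whole second after the job is handed in: The isolator is on (handle within 0.1 rad of its on stop), the clamp is locked (joint above 1.35 rad) and the profile tool rests in the tunnel with its nose within 3 mm of the stop face and square to it (0.08 rad) (value of joint isolator_lever below 0.1 rad and x of tool_nose in the frame of stop_face above -0.003 m and distance between tool_nose and stop_face below 0.007 m and angle between the x axis of tool_nose and the x axis of stop_face, either way round below 0.08 rad and value of joint clamp above 1.35 rad and linear speed of profile_tool below 0.02 m/s); the robot touches nothing.
It fails at once if a bystander is moved more than 40 mm (distance of any of brush, slip_cup, ruler, flat_bar, knife, brush_pot, rib from where it was at the start of the episode above 0.04 m).
It also fails if it takes over 66 s, if anything falls off the work surface, if the arm or the gripper's body presses on something with over 40 N, if the wrist force passes 120 N, or if a joint passes its speed limit or range.

## Working session

There is one attempt and no reset: what is moved stays moved. The work goes in short steps, Python scripts to look and compute and a shell command to move; the robot and the scene stay as the last step left them, time stands still between calls to the robot, and variables do not carry over. Pictures are saved under pics/ and viewed, about 8 in all and at most 12, crops included, and the job is handed in when it is done.

```bash
ls; mkdir -p pics; cat > h.py <<'E'
from plant import *
import numpy as np, cv2
def world(p,u,v):
    z=p["z_map"][int(round(v)),int(round(u))]
    c=np.array([(u-p["cx"])/p["fx"]*z,(v-p["cy"])/p["fy"]*z,z,1]); return (np.linalg.inv(p["view"])@c)[:3]
def cloud(p):
    v,u=np.mgrid[0:400,0:640]; z=p["z_map"]
    c=np.stack([(u-p["cx"])/p["fx"]*z,(v-p["cy"])/p["fy"]*z,z,np.ones_like(z)],-1)
    w=(c@np.linalg.inv(p["view"]).T)[...,:3]; w[z==0]=np.nan; return w
def proj(p,X):
    c=p["view"]@np.append(X,1); return c[0]/c[2]*p["fx"]+p["cx"],c[1]/c[2]*p["fy"]+p["cy"]
def save(p,n): cv2.imwrite(f"pics/{n}.png",p["frame"][...,::-1])
E
python3 - <<'E'
from h import *
print(sense())
for n in("top","side"):
    p=capture(n); save(p,n+"0"); np.savez(n+"0.npz",**{k:p[k] for k in("frame","z_map","fx","fy","cx","cy","view")})
    print(n,p["fx"],np.linalg.inv(p["view"])[:3].round(3).tolist())
    for t in("isolator","isolator_crossbar","holder","holder_mouth","tool_head","profile_tool","clamp_post","clamp_pivot","tool_nose","flat_bar","brush","slip_cup","ruler","knife","brush_pot","rib"):
        for r in search_frame(p,t)[:2]:
            print(t,round(r["conf"],2),np.round(r["position"]),world(p,*r["position"]).round())
E
```

```text
pics
{'time_s': 0.0, 'joints': array([ 6.07209872e+01,  1.87321407e+01, -1.10907948e+01,  6.02747882e+01,
       -2.46401397e-05,  8.23119587e+01]), 'qvel': array([-0.07620471,  0.03830077, -0.00120695,  0.00302493, -0.02900965,
       -0.00402863]), 'effort': array([-1.21452118e-03, -4.43400836e+01,  2.62441742e+01,  1.56193046e-02,
       -1.32028822e-04, -9.07599201e-06]), 'ee_pos': array([202.08608645, 510.9140492 , 230.51022097]), 'ee_rot': array([-1.79903151e+02, -1.30489905e-02,  1.58409017e+02]), 'ft_force': array([ 0.25681693, -0.14072593, -0.73088283]), 'wrist_torque': array([-0.02247018,  0.0403303 ,  0.01662202]), 'grip_width': 85.29917081027367}
top 444.1026207255972 [[0.001, -0.978, 0.208, 315.315], [-1.0, -0.002, -0.006, 18.675], [0.007, -0.208, -0.978, 1178.213]]
isolator 0.56 [223. 209.] [527. 278.  80.]
isolator_crossbar 0.73 [279. 146.] [719. 150.   8.]
isolator_crossbar 0.65 [215. 187.] [566. 281. 152.]
holder 0.84 [340. 169.] [648. -20.  27.]
holder 0.49 [236. 145.] [721. 268.   7.]
holder_mouth 0.71 [340. 170.] [644. -20.  33.]
holder_mouth 0.62 [430. 165.] [ 66
[... 1071 characters left out ...]
lder_mouth 0.74 [294. 228.] [638.  -9.  30.]
tool_head 0.77 [345. 184.] [ 550. -327.   14.]
profile_tool 0.75 [211. 331.] [659. 433. 102.]
profile_tool 0.67 [347. 187.] [ 542. -304.   13.]
clamp_post 0.76 [338. 236.] [505. 104.  97.]
clamp_pivot 0.9 [290. 226.] [650. -11.  33.]
tool_nose 0.49 [346. 188.] [ 543. -295.   16.]
tool_nose 0.37 [398. 231.] [375. -43.  36.]
flat_bar 0.28 [250. 252.] [690. 171.  70.]
brush 0.56 [402. 230.] [364. -49.  37.]
brush 0.56 [398. 276.] [366. 120.  23.]
slip_cup 0.69 [251. 254.] [687. 172.  67.]
ruler 0.57 [310. 193.] [ 649. -249.    9.]
knife 0.81 [398. 275.] [365. 114.  21.]
brush_pot 0.67 [210. 330.] [660. 434. 106.]
rib 0.74 [232. 297.] [704. 252.  11.]
```

```bash
python3 - <<'E'
import cv2
for n,(a,b,c,d) in {"top":(100,330,150,500),"side":(130,390,180,460)}.items():
    i=cv2.imread(f"pics/{n}0.png")[a:b,c:d]; s=min(800/(d-c),600/(b-a)); cv2.imwrite(f"pics/{n}1.png",cv2.resize(i,None,fx=s,fy=s,interpolation=cv2.INTER_CUBIC)); print(n,s)
E
```

```text
top 2.2857142857142856
side 2.3076923076923075
```

View pics/top1.png

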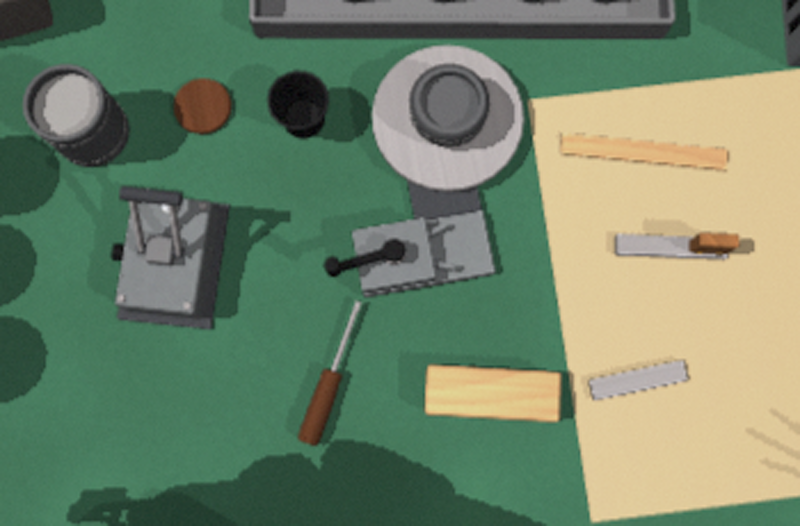

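View pics/side1.png

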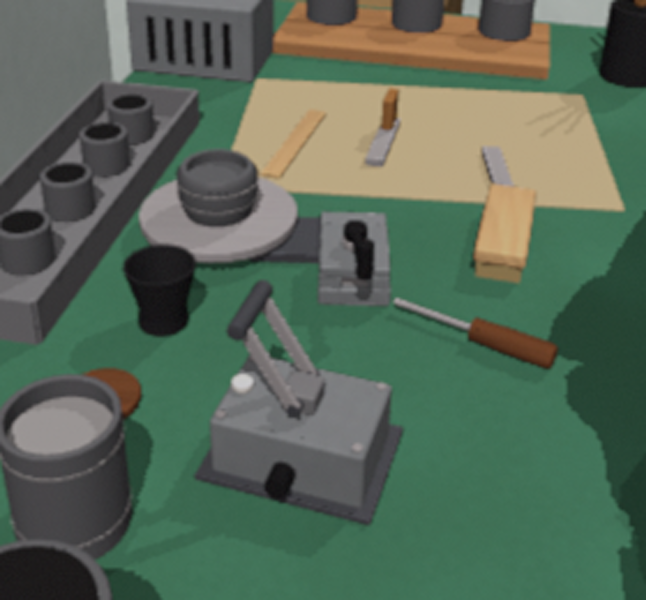

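The top crop shows the isolator at (170,255) with its bar at the top (ON), and the holder at (425,250) with the clamp post at (333,267). The tool is at (670,245), nose left and head at the right. The side crop agrees. Next I fit the poses from depth.

```bash
cat > fit.py <<'E'
from h import *
P={n:dict(np.load(n+"0.npz")) for n in("top","side")}
C={n:cloud(P[n]).reshape(-1,3) for n in P}
def sel(n,x,y,z):
    w=C[n]; m=np.all([(w[:,i]>=a)&(w[:,i]<=b) for i,(a,b) in enumerate((x,y,z))],0); return w[m]
def rect(n,x,y,z,t):
    q=sel(n,x,y,z)
    if len(q)<5: print(t,n,len(q)); return
    (c,s,a)=cv2.minAreaRect(q[:,:2].astype(np.float32)); print(t,n,len(q),"c",np.round(c,1),"s",np.round(s,1),"a",round(a,1),"mean",q.mean(0).round(1),"zmed",np.median(q[:,2]).round(1))
E
python3 - <<'E'
from fit import *
for n in P:
    rect(n,(430,640),(200,380),(54,66),"isoTop")
    rect(n,(480,700),(200,380),(128,165),"bar")
    rect(n,(480,640),(-380,-230),(7,17),"shank")
    rect(n,(480,640),(-400,-230),(30,75),"head")
    rect(n,(500,660),(-100,90),(41,52),"roof")
    rect(n,(500,660),(-100,90),(17,25),"bed")
    rect(n,(480,660),(-100,120),(75,105),"post")
    rect(n,(620,800),(-150,80),(25,35),"wheel")
    rect(n,(600,800),(-130,80),(60,100),"pot")
E
```

```text
isoTop top 1343 c [529.1 287.8] s [ 91.2 130.1] a 84.1 mean [520.1 284.9  60.2] zmed 60.1
bar top 201 c [569. 283.] s [64.  23.9] a 85.4 mean [570.9 282.5 147. ] zmed 148.5
shank top 373 c [ 562.5 -301.8] s [156.5 144.8] a 4.7 mean [ 547.6 -283.4   12.2] zmed 12.6
head top 154 c [ 544.2 -336.2] s [44.7 16.5] a 85.6 mean [ 543.  -334.3   53.8] zmed 57.9
roof top 643 c [583.   17.3] s [102.7 180.2] a 77.3 mean [533.9  26.1  47.6] zmed 47.6
bed top 642 c [577.6 -31.8] s [150.6 133.3] a 4.1 mean [546.7 -48.2  20.9] zmed 20.8
post top 112 c [576.9  18.5] s [ 56.7 217.9] a 52.4 mean [576.5  31.1  86.8] zmed 85.8
wheel top 2087 c [703.8 -34.2] s [167.  176.6] a 0.1 mean [693.6 -31.9  31. ] zmed 31.0
pot top 997 c [698.2 -33.3] s [90.5 88.7] a 0.0 mean [696.8 -32.9  80.6] zmed 78.9
isoTop side 1918 c [525.6 289.9] s [ 91.6 130. ] a 84.1 mean [519.4 301.   60.3] zmed 60.5
bar side 314 c [565.9 286. ] s [64.9 24.2] a 82.1 mean [566.6 290.1 144.5] zmed 147.5
shank side 129 c [ 586.3 -296.6] s [129.3 113.1] a 87.2 mean [ 543.3 -280.3   12.3] zmed 12.7
head side 82 c [ 539.5 -334.6] s [51.2 15.8] a 87.1 mean [ 539.2 -325.4   48.2] zmed 49.9
roof side 341 c [579.1  25.3] s [100.7 165.9] a 83.8 mean [540.5  36.4  47.3] zmed 47.5
bed side 274 c [582.6  -1.2] s [157.2 163. ] a 2.0 mean [555.2  -1.3  20.8] zmed 20.7
post side 142 c [589.1  34.8] s [ 39.7 225.1] a 46.5 mean [564.3  51.8  86.5] zmed 85.7
wheel side 1205 c [702.2 -27.4] s [171.6 164. ] a 89.8 mean [691.5  -4.9  30.6] zmed 30.8
pot side 765 c [693.8 -27.6] s [87.4 87.7] a 60.7 mean [691.8 -21.7  78.6] zmed 78.3
```

```bash
python3 - <<'E'
from fit import *
for n in P:
    rect(n,(520,575),(-360,-230),(9,17),"shank")
    rect(n,(480,600),(-75,70),(44,52),"roof")
    rect(n,(480,595),(-90,50),(18,25),"bed")
    rect(n,(480,600),(-90,120),(82,105),"post")
    rect(n,(480,600),(-90,120),(60,79),"arm")
    # cheeks: points above bed in bed region
    q=sel(n,(495,590),(-90,-15),(28,42)); print("cheek",len(q),q[::3].round(0).tolist() if n=="top" else "")
    # roof edge at mouth: print min y per x bin
    q=sel(n,(495,600),(-60,20),(45,50))
    for x in range(500,600,10):
        b=q[(q[:,0]>=x)&(q[:,0]<x+10)]
        if len(b): print(x,len(b),b[:,1].min().round(1),b[:,1].max().round(1),end=";")
    print()
E
```

```text
shank top 306 c [ 546.6 -294.9] s [128.4  27.5] a 89.5 mean [ 546.4 -279.7   13.1] zmed 13.2
roof top 649 c [530.2  29.6] s [72.  84.8] a 9.9 mean [529.2  26.1  47.8] zmed 47.8
bed top 607 c [543.6 -13.6] s [ 85.9 133.9] a 10.5 mean [542.5 -46.6  21. ] zmed 20.9
post top 44 c [509.2  95.1] s [15.9 14.8] a 1.1 mean [508.7  95.6  95.2] zmed 96.0
arm top 185 c [522.8  60.6] s [26.  88.9] a 13.4 mean [523.1  49.4  70.7] zmed 71.4
cheek 51 [[568.0, -26.0, 36.0], [566.0, -26.0, 34.0], [563.0, -18.0, 34.0], [563.0, -26.0, 36.0], [559.0, -16.0, 40.0], [560.0, -24.0, 36.0], [558.0, -18.0, 36.0], [556.0, -19.0, 28.0], [523.0, -21.0, 37.0], [520.0, -18.0, 39.0], [520.0, -26.0, 36.0], [520.0, -34.0, 37.0], [518.0, -18.0, 34.0], [517.0, -26.0, 38.0], [518.0, -34.0, 34.0], [516.0, -26.0, 28.0], [515.0, -36.0, 36.0]]
500 37 -17.8 18.3;510 34 -15.3 18.4;520 35 -12.8 18.4;530 32 -12.7 15.8;540 30 -10.2 18.4;550 28 -7.6 18.4;560 31 -7.6 18.5;570 2 -2.5 0.2;
shank side 118 c [ 542.3 -294.5] s [129.1  23.8] a 87.8 mean [ 542.  -279.    12.7] zmed 12.8
roof side 349 c [526.6  30.1] s [70.8 88.1] a 10.1 mean [526.7  33.7  47.6] zmed 47.6
bed side 132 c [534.6 -14. ] s [ 74.2 132.1] a 10.6 mean [545.5 -59.7  20.6] zmed 20.6
post side 67 c [506.2  99. ] s [15.7 16.4] a 34.8 mean [505.3 101.1  91.4] zmed 92.8
arm side 147 c [518.3  64.4] s [24.5 91.2] a 14.5 mean [518.8  60.3  70. ] zmed 70.8
cheek 6 
500 27 -17.8 19.1;510 21 -15.6 15.6;540 14 -4.4 19.5;550 21 -6.5 17.1;560 14 -4.2 19.8;
```

```bash
cat >> h.py <<'E'
from scipy.spatial.transform import Rotation as Ro
def to(*X,yaw=None):
    s=sense(); R=Ro.from_euler("xyz",s["ee_rot"],degrees=True).as_matrix()
    print("t",round(s["time_s"],2),"pos",s["ee_pos"].round(1),"rot",s["ee_rot"].round(1),"F",s["ft_force"].round(1),"w",round(s["grip_width"],1))
    if X: print("tool delta cm",(R.T@(np.array(X)-s["ee_pos"])/10).round(2))
    if yaw is not None: 
        T=Ro.from_euler("xyz",[180,0,yaw],degrees=True).as_matrix(); print("turn",np.degrees(Ro.from_matrix(R.T@T).as_rotvec()).round(2))
E
python3 -m handwheel '[[[0,0,0,0,0,0,8.5],[0,0,0,0,0,0,8.5],[0,0,0,0,0,0,8.5],[0,0,0,0,0,0,8.5],[0,0,0,0,0,0,8.5],[0,0,0,0,0,0,8.5],[0,0,0,0,0,0,8.5],[0,0,0,0,0,0,8.5]]]' 20
python3 -c "
from h import *
to(615,278,230,yaw=84)"
```

```text
time_s: 2.5
ee_pos: [202.4, 511.4, 231.3]
ee_rot: [180.0, -0.0, 89.4]
ft_force: [-0.0, 0.2, -1.2]
grip_width: 0.0
t 2.5 pos [202.4 511.4 231.3] rot [180.   -0.   89.4] F [-0.   0.2 -1.2] w 0.0
tool delta cm [-22.91  41.51   0.13]
turn [ 0.   -0.    5.39]
```

```bash
python3 -m handwheel '[[[0,-2.3,4.15,0,0,0,0.6],[0,-2.3,4.15,0,0,0,0.6],[0,-2.3,4.15,0,0,0,0.6],[0,-2.3,4.15,0,0,0,0.6],[0,-2.3,4.15,0,0,0,0.6],[0,-2.3,4.15,0,0,0,0.6],[0,-2.3,4.15,0,0,0,0.6],[0,-2.3,4.15,0,0,0,0.6],[0,-2.3,4.15,0,0,0,0.6],[0,-2.3,4.15,0,0,0,0.6]]]'
python3 -c "
from h import *
to(615,279,120,yaw=84)"
```

```text
time_s: 3.5
ee_pos: [613.6, 254.1, 231.5]
ee_rot: [180.0, -0.3, 83.8]
ft_force: [0.8, 1.1, 0.3]
grip_width: -0.0
t 3.5 pos [613.6 254.1 231.5] rot [180.   -0.3  83.8] F [0.8 1.1 0.3] w -0.0
tool delta cm [ 2.44 -0.14 11.16]
turn [ 0.04 -0.27 -0.22]
```

```bash
python3 -m handwheel '[[[0,2.4,0,2,0,0,0],[0,0,0,3.1,0,0,0],[0,0,0,3,0,0,0],[0,0,0,3,0,0,0],[0,0,-1.4,0,0,0,0],[0,0,-1.4,0,0,0,0],[0,0,-1.4,0,0,0,0],[0,0,-1.4,0,0,0,0],[0,0,-1.4,0,0,0,0],[0,0,-1.4,0,0,0,0],[0,0,-1.4,0,0,0,0],[0,0,0,0,0,0,0],[0,0,0,0,0,0,0]]]'
python3 - <<'E'
from h import *
to()
p=capture("side"); save(p,"s2"); cv2.imwrite("pics/s2c.png",cv2.resize(p["frame"][200:390,200:420,::-1],None,fx=3,fy=3))
E
```

```text
time_s: 4.8
ee_pos: [542.9, 282.0, 124.1]
ee_rot: [177.7, -0.5, 82.7]
ft_force: [-0.7, 0.1, -0.8]
grip_width: -0.0
t 4.8 pos [542.9 282.  124.1] rot [177.7  -0.5  82.7] F [-0.7  0.1 -0.8] w -0.0
```

View pics/s2c.png

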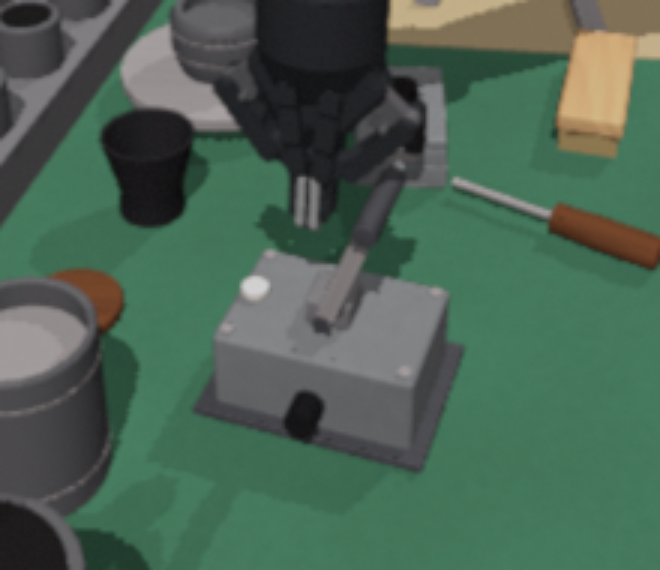

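The crop shows the handle past upright, leaning to the robot side (bar at about (380,205)), with the fingers behind it. I'll back off, rise and measure.

```bash
python3 -m handwheel '[[[0,0,2.5,0,2.3,0,0],[0,0,0,-4,0,0,0],[1,0,0,-4.5,0,0,0],[1,0,0,-4.5,0,0,0],[1,-4.5,0,0,0,0,0],[1,-4.5,0,0,0,0,0],[1,-4.5,0,0,0,0,0]]]'
python3 - <<'E'
from h import *
import fit
for n in("top","side"):
    fit.C[n]=cloud(capture(n)).reshape(-1,3); fit.rect(n,(440,520),(230,330),(128,165),"bar")
    fit.rect(n,(430,640),(200,380),(54,66),"isoTop")
to(542,-335,200,yaw=87)
E
```

```text
time_s: 5.55
ee_pos: [554.4, 143.3, 249.9]
ee_rot: [-179.2, -0.1, 83.1]
ft_force: [1.2, -0.1, -0.8]
grip_width: 72.5
bar top 0
isoTop top 0
bar side 272 c [485.8 293.4] s [66.7 24.4] a 84.0 mean [482.2 300.8 146.5] zmed 148.7
isoTop side 2008 c [525.4 289.7] s [ 93.9 130.1] a 84.1 mean [522.1 299.3  60.4] zmed 60.6
t 5.65 pos [553.6 139.6 249.4] rot [-179.1    0.    82.7] F [-1.3  1.4  0.8] w 84.7
tool delta cm [-47.22   4.98   4.89]
turn [-0.9  -0.   -4.33]
```

```bash
python3 -m handwheel '[[[1,-4.7,0.5,0,-0.9,0,-2],[1,-4.7,0.5,0,0,0,-2],[1,-4.7,0.5,0,0,0,0],[1,-4.7,0.5,0,0,0,0],[1,-4.7,0.5,0,0,0,0],[1,-4.7,0.5,0,0,0,0],[1,-4.7,0.5,0,0,0,0],[1,-4.7,0.5,0,0,0,0],[1,-4.7,0.5,0,0,0,0],[1,-4,0,2,0,0,0],[1,0,0,2,0,0,0],[1,0,0,0,0,0,0]]]'
python3 - <<'E'
from h import *
to(542,-335,110,yaw=87)
p=capture("side"); save(p,"s3")
q=capture("top"); save(q,"t3")
a=cv2.resize(p["frame"][120:240,280:440,::-1],None,fx=3,fy=3); b=cv2.resize(q["frame"][150:270,400:560,::-1],None,fx=3,fy=3)
cv2.imwrite("pics/c3.png",cv2.resize(np.hstack([a,b]),None,fx=.83,fy=.83))
E
```

```text
time_s: 6.85
ee_pos: [577.1, -342.3, 202.5]
ee_rot: [179.8, -0.2, 86.9]
ft_force: [-0.6, 1.0, -0.5]
grip_width: 85.7
t 6.85 pos [ 577.1 -342.3  202.5] rot [179.8  -0.2  86.9] F [-0.6  1.  -0.5] w 85.7
tool delta cm [ 0.51 -3.58  9.23]
turn [ 0.2  -0.21 -0.09]
```

View pics/c3.png

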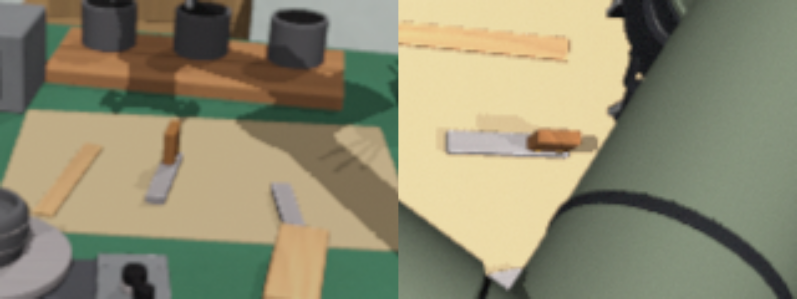

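The left half shows the tool upright at (170,150) with the gripper still above the crop. In the right half the tool lies at (510,143), clear of the forearm. Descending.

```bash
python3 -m handwheel '[[[1,0.5,-3.6,2,0,0,0],[1,0,0,4,0,0,0],[1,0,0,4,0,0,0],[1,0,0,2,0,0,0],[1,0,0,1,0,0,0],[1,0,0,0,0,0,0]]]'
python3 - <<'E'
from h import *
to(542,-335,24,yaw=87)
p=capture("side"); cv2.imwrite("pics/c4.png",cv2.resize(p["frame"][80:240,260:440,::-1],None,fx=3.3,fy=3.3,interpolation=cv2.INTER_CUBIC))
E
```

```text
time_s: 7.55
ee_pos: [551.0, -332.0, 81.6]
ee_rot: [178.9, 0.4, 87.6]
ft_force: [-0.8, -0.4, 1.0]
grip_width: 85.2
t 7.55 pos [ 551.  -332.    81.6] rot [178.9   0.4  87.6] F [-0.8 -0.4  1. ] w 85.2
tool delta cm [-0.3  -0.99  5.74]
turn [1.1  0.36 0.59]
```

View pics/c4.png

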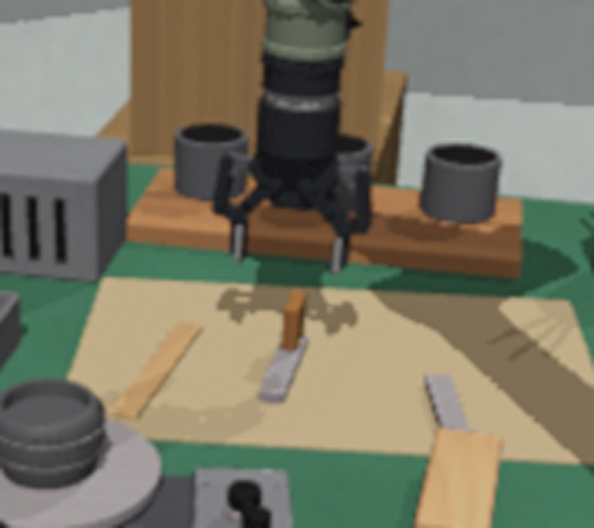

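The jaws at (238,250) and (340,260) straddle the head at (294,320). Now descending and gripping.

```bash
python3 -m handwheel '[[[1,-0.3,-0.9,1,1.1,0.3,0.5],[1,0,0,2.2,0,0,0],[1,0,0,2.2,0,0,0],[1,0,0,0.3,0,0,0],[1,0,0,0,0,0,0]]]'
python3 -c "
from h import *
to(542,-335,24,yaw=87)"
```

```text
time_s: 8.1
ee_pos: [546.6, -339.2, 31.0]
ee_rot: [179.5, 0.5, 87.1]
ft_force: [-0.3, 0.0, -0.1]
grip_width: 85.3
t 8.1 pos [ 546.6 -339.2   31. ] rot [179.5   0.5  87.1] F [-0.3  0.  -0.1] w 85.3
tool delta cm [ 0.41 -0.48  0.69]
turn [0.45 0.51 0.06]
```

```bash
python3 -m handwheel '[[[1,0.4,-0.5,0.6,0.4,0.5,0],[1,0.1,-0.1,0.2,0,0,0],[0,0,0,0,0,0,0],[0,0,0,0,0,0,0],[0,0,0,0,0,0,0],[0,0,0,0,0,0,0],[0,0,0,0,0,0,0],[0,0,0,0,0,0,0],[0,0,0,0,0,0,0],[0,0,0,0,0,0,0]]]' 45
python3 -c "
from h import *
to(542,-335,80,yaw=100)"
```

```text
time_s: 9.1
ee_pos: [542.3, -335.5, 26.8]
ee_rot: [179.7, 0.2, 87.0]
ft_force: [-0.0, -0.4, 0.9]
grip_width: 14.9
t 9.1 pos [ 542.3 -335.5   26.8] rot [179.7   0.2  87. ] F [-0.  -0.4  0.9] w 14.9
tool delta cm [ 0.03 -0.01 -5.32]
turn [  0.25   0.22 -12.95]
```

```bash
python3 -m handwheel '[[[0,0,0,-2,0,0,0],[0,0,0,-3,0,0,-4],[0,1,0,-1,0,0,-5],[0,3,0.3,0,0,0,-4],[0,4,0.5,0,0,0,0],[0,3,0.5,0,0,0,0],[0,0,0,0,0,0,0]]]'
python3 -c "
from h import *
to(570.8,-209,80,yaw=100.1)"
```

```text
time_s: 9.8
ee_pos: [536.6, -221.5, 86.0]
ee_rot: [179.9, 0.1, 100.4]
ft_force: [-0.2, 0.2, -2.0]
grip_width: 15.1
t 9.8 pos [ 536.6 -221.5   86. ] rot [1.799e+02 1.000e-01 1.004e+02] F [-0.2  0.2 -2. ] w 15.1
tool delta cm [0.61 3.59 0.6 ]
turn [0.06 0.07 0.3 ]
```

```bash
python3 -m handwheel '[[[0,0.6,3.5,0.6,0,0,0.3],[0,1,0.1,1,0,0,0],[0,2,0,1,0,0,0],[0,2,0,0.4,0,0,0],[0,1,0,0,0,0,0],[0,0,0,0,0,0,0],[0,0,0,0,0,0,0]]]'
python3 - <<'E'
from h import *
import fit
to(559.8,-146.9,56,yaw=100.1)
for n in("top","side"):
    p=capture(n); fit.C[n]=cloud(p).reshape(-1,3)
    s=sense(); c=s["ee_pos"]; yaw=np.radians(100.1); ex=np.array([np.cos(yaw),np.sin(yaw)]); ey=np.array([-ex[1],ex[0]])
    q=fit.C[n]; d=(q[:,:2]-c[:2]); l=d@ex; t=d@ey
    m=(l>25)&(l<125)&(abs(t)<22)&(q[:,2]>33)&(q[:,2]<50); print(n,"shank n",m.sum(),"l max",l[m].max().round(1) if m.any() else 0,"z",np.median(q[m,2]).round(1))
    for a in range(25,110,15):
        k=m&(l>=a)&(l<a+15)
        if k.sum()>2: print(a,k.sum(),t[k].min().round(1),t[k].max().round(1))
    u,v=proj(p,np.array([545,-60,40])); u,v=int(u),int(v); cv2.imwrite(f"pics/i_{n}.png",cv2.resize(p["frame"][max(0,v-60):v+60,u-75:u+75,::-1],(500,400),interpolation=cv2.INTER_CUBIC))
cv2.imwrite("pics/i.png",cv2.resize(np.hstack([cv2.imread("pics/i_top.png"),cv2.imread("pics/i_side.png")]),(800,320)))
E
```

```text
time_s: 10.5
ee_pos: [560.4, -148.9, 54.1]
ee_rot: [-179.9, 0.2, 100.1]
ft_force: [0.6, -0.8, -1.6]
grip_width: 15.6
t 10.5 pos [ 560.4 -148.9   54.1] rot [-179.9    0.2  100.1] F [ 0.6 -0.8 -1.6] w 15.6
tool delta cm [ 0.21 -0.02 -0.19]
turn [-0.05  0.22 -0.05]
top shank n 217 l max 123.8 z 40.0
40 31 -14.1 8.6
55 54 -13.5 10.3
70 55 -14.1 10.3
85 53 -13.3 10.7
100 17 -12.1 10.6
side shank n 159 l max 119.5 z 39.6
25 24 -7.6 11.7
40 19 -7.6 11.5
55 27 -7.6 14.0
70 28 -9.9 13.8
85 28 -9.9 13.6
100 32 -9.9 13.7
```

View pics/i.png

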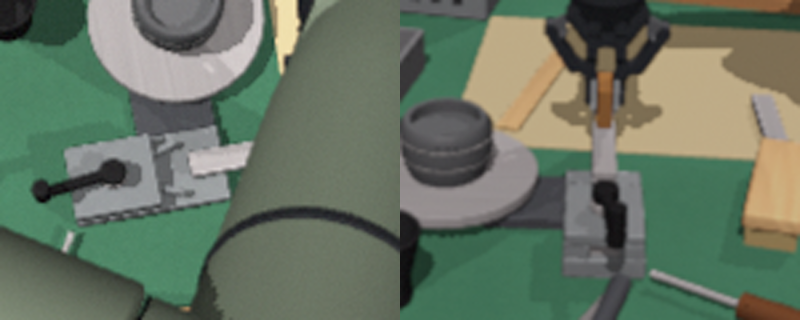

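Left (top): the shank at (220,160) lines up with the flare. Right (side): the shank at (603,150) points straight at the holder. The measured lateral offset agrees to about 0.5 mm in both cameras. Lowering and feeding in.

```bash
python3 -m handwheel '[[[0,0.2,0,0.4,0,0.2,0],[0,1,0,0.2,0,0,0],[0,1,0,0,0,0,0],[0,1,0,0,0,0,0],[0,0,0,0,0,0,0]]]'
python3 -c "
from h import *
to(535.8+.175*107,-12.1-.984*107,48,yaw=100.1)"
```

```text
time_s: 11.1
ee_pos: [555.2, -117.1, 48.3]
ee_rot: [179.9, 0.1, 99.9]
ft_force: [0.0, -0.1, -2.0]
grip_width: 15.2
t 11.1 pos [ 555.2 -117.1   48.3] rot [1.799e+02 1.000e-01 9.990e+01] F [ 0.  -0.1 -2. ] w 15.2
tool delta cm [-0.02 -0.07  0.03]
turn [ 0.06  0.05 -0.24]
```

```bash
python3 -m handwheel '[[[0,0.6,-0.05,0,0,0,-0.2],[0,0.6,0,0,0,0,0],[0,0.6,0,0,0,0,0],[0,0.6,0,0,0,0,0]]]'
python3 -c "
from h import *
to(535.8+.175*62,-12.1-.984*62,48,yaw=100.1)"
```

```text
time_s: 11.5
ee_pos: [550.6, -91.8, 48.6]
ee_rot: [179.9, 0.1, 100.1]
ft_force: [-0.1, 1.0, -2.0]
grip_width: 15.5
t 11.5 pos [550.6 -91.8  48.6] rot [1.799e+02 1.000e-01 1.001e+02] F [-0.1  1.  -2. ] w 15.5
tool delta cm [ 1.91 -0.06  0.06]
turn [ 0.1   0.1  -0.02]
```

```bash
python3 -m handwheel '[[[0,0.7,-0.04,0,0,0,0],[0,0.7,0,0,0,0,0],[0,0.7,0,0,0,0,0],[0,0.6,0,0,0,0,0],[0,0.4,0,0,0,0,0]]]'
python3 -c "
from h import *
to(535.8+.175*37,-12.1-.984*37,48,yaw=100.1)"
```

```text
time_s: 12.0
ee_pos: [544.1, -58.2, 48.6]
ee_rot: [179.9, 0.1, 100.1]
ft_force: [0.7, 0.7, -1.9]
grip_width: 15.3
t 12.0 pos [544.1 -58.2  48.6] rot [1.799e+02 1.000e-01 1.001e+02] F [ 0.7  0.7 -1.9] w 15.3
tool delta cm [ 0.99 -0.01  0.06]
turn [0.1  0.09 0.01]
```

```bash
python3 -m handwheel '[[[0,0.4,0,0,0,0,0],[0,0.4,0,0,0,0,0]]]'; python3 -m handwheel '[[[0,0.3,0,0,0,0,0],[0,0.3,0,0,0,0,0]]]'
```

```text
time_s: 12.2
ee_pos: [542.7, -49.6, 48.7]
ee_rot: [179.9, 0.1, 100.1]
ft_force: [0.4, -0.3, -2.1]
grip_width: 15.2
time_s: 12.4
ee_pos: [542.6, -46.9, 49.5]
ee_rot: [179.9, 0.6, 100.1]
ft_force: [-0.6, -12.7, 3.2]
grip_width: 15.2
```

```bash
python3 -m handwheel '[[[0,0.1,0,0.15,0,0,0],[0,0.2,0,0.1,0,0,0],[0,0.2,0,0,0,0,0]]]'; python3 -c "
from h import *
to()"; python3 -m handwheel '[[[0.25,0,0,0,0,0,0],[0.35,0,0,0,0,0,0],[0.35,0,0,0,0,0,0],[0.35,0,0,0,0,0,0]]]'
```

```text
time_s: 12.7
ee_pos: [543.6, -46.6, 48.5]
ee_rot: [179.8, 1.3, 99.9]
ft_force: [-1.6, -6.9, 3.0]
grip_width: 14.9
t 12.7 pos [543.6 -46.6  48.5] rot [179.8   1.3  99.9] F [-1.6 -6.9  3. ] w 14.9
time_s: 13.1
ee_pos: [543.9, -45.1, 48.7]
ee_rot: [179.7, 1.1, 99.9]
ft_force: [-0.7, 0.4, 0.2]
grip_width: 30.0
```

```bash
python3 -m handwheel '[[[0.35,0,0,-2,0,-1,0],[0.35,0,0,-3,0,0,0],[0,-4,0,0,0,0,0],[0,-3,0,0,0,0,0],[0,0,0,2,0,0,0],[0,0,0,2,0,0,0],[0,0,0,0,0,0,0]]]'
python3 -c "
from h import *
to(535.8+.175*58+.175*20,-12.1-.984*78,52,yaw=100.1)"
```

```text
time_s: 13.8
ee_pos: [557.3, -114.6, 62.6]
ee_rot: [179.6, 2.0, 100.1]
ft_force: [-1.9, 0.4, -1.1]
grip_width: -0.1
t 13.8 pos [ 557.3 -114.6   62.6] rot [179.6   2.  100.1] F [-1.9  0.4 -1.1] w -0.1
tool delta cm [ 2.71 -0.33  0.97]
turn [ 0.39  1.99 -0.01]
```

```bash
python3 -m handwheel '[[[0,1,-0.2,0.8,0,2,0],[0,0.9,-0.1,0.2,0,0,0],[0,0.4,0,0,0,0,0],[0,0.4,0,0,0,0,0]]]'; python3 -m handwheel '[[[0,0.4,0,0,0,0,0],[0,0.4,0,0,0,0,0]]]'; python3 -m handwheel '[[[0,0.3,0,0,0,0,0],[0,0.3,0,0,0,0,0]]]'
```

```text
time_s: 14.2
ee_pos: [550.0, -87.1, 53.8]
ee_rot: [179.6, -0.0, 100.1]
ft_force: [0.5, 0.6, 0.2]
grip_width: -0.3
time_s: 14.4
ee_pos: [550.6, -81.7, 55.8]
ee_rot: [179.4, 0.5, 100.1]
ft_force: [-0.0, -16.2, 2.5]
grip_width: 0.0
time_s: 14.6
ee_pos: [551.0, -81.3, 57.8]
ee_rot: [179.5, 1.4, 100.0]
ft_force: [-0.9, -8.2, 0.3]
grip_width: 0.1
```

```bash
python3 -m handwheel '[[[0,-2,0,0,0,-1,0],[0,0,0,-4,0,0,0],[0.6,0,0,-4,0,0,-3],[0.6,0,0,-1,0,0,-4],[0.6,4,-1,0,0,0,0],[0.6,4,-1,0,0,0,0],[0.6,4,0,0,0,0,0],[0.6,4,0,0,0,0,0],[0.6,0,0,0,0,0,0]]]'
python3 - <<'E'
from h import *
import fit
to(507.7,97,130,yaw=107)
for n in("top","side"):
    p=capture(n); fit.C[n]=cloud(p).reshape(-1,3); fit.rect(n,(480,590),(-80,-30),(60,90),"headtop"); fit.rect(n,(490,530),(80,115),(82,105),"post")
    fit.rect(n,(440,520),(230,340),(128,165),"bar")
E
```

```text
time_s: 15.5
ee_pos: [490.8, 46.6, 147.9]
ee_rot: [179.1, 3.0, 107.0]
ft_force: [-0.6, -0.6, 0.3]
grip_width: 51.4
t 15.5 pos [490.8  46.6 147.9] rot [179.1   3.  107. ] F [-0.6 -0.6  0.3] w 51.4
tool delta cm [4.41 3.06 1.61]
turn [ 0.85  2.99 -0.01]
headtop top 116 c [546.8 -50.9] s [17.1 40.1] a 10.1 mean [545.1 -50.9  77.2] zmed 78.2
post top 0
bar top 203 c [488.7 292.2] s [63.1 24. ] a 83.3 mean [485.2 291.8 147.4] zmed 148.6
headtop side 49 c [542.3 -49.1] s [13.  39.6] a 10.0 mean [541.6 -47.5  78. ] zmed 78.4
post side 67 c [504.8  97.8] s [19.8 15.8] a 80.0 mean [505.4 101.5  91.7] zmed 92.6
bar side 272 c [485.8 294. ] s [64.8 23.9] a 83.8 mean [482.2 300.8 146.5] zmed 148.8
```

```bash
python3 -m handwheel '[[[0.6,2.2,1.5,0.5,0.8,1.5,0],[0.6,2.2,1.5,0.5,0,1.5,0],[0.6,0,0,0,0,0,0]]]'
python3 -c "
from h import *
to(507.2,97,64,yaw=107)"
```

```text
time_s: 15.9
ee_pos: [513.4, 91.2, 137.8]
ee_rot: [179.6, 0.2, 106.5]
ft_force: [-0.4, -0.8, 0.1]
grip_width: 51.0
t 15.9 pos [513.4  91.2 137.8] rot [179.6   0.2 106.5] F [-0.4 -0.8  0.1] w 51.0
tool delta cm [ 0.75 -0.48  7.37]
turn [ 0.36  0.21 -0.54]
```

```bash
python3 -m handwheel '[[[0.6,0.7,-0.5,1,0.3,0.2,-0.5],[0.6,0,0,3,0,0,0],[0.6,0,0,2.5,0,0,0],[0.6,0,0,0.8,0,0,0],[0.3,0,0,0,0,0,0]]]' 20
python3 -c "
from h import *
to(507.2,97,65,yaw=107)"
```

```text
time_s: 16.4
ee_pos: [507.2, 90.8, 62.0]
ee_rot: [179.9, 0.2, 106.6]
ft_force: [0.2, 0.2, -0.1]
grip_width: 37.7
t 16.4 pos [507.2  90.8  62. ] rot [179.9   0.2 106.6] F [ 0.2  0.2 -0.1] w 37.7
tool delta cm [ 0.6   0.18 -0.3 ]
turn [ 0.08  0.2  -0.36]
```

```bash
python3 -m handwheel '[[[0.3,0.6,0.1,-0.2,0,0,0],[0,0,0,0,0,0,0],[0,0,0,0,0,0,0],[0,0,0,0,0,0,0],[0,0,0,0,0,0,0]]]' 20
python3 -c "
from h import *
to(507.2,97,65,yaw=107)"
```

```text
time_s: 16.9
ee_pos: [506.5, 96.9, 65.2]
ee_rot: [179.9, 0.2, 106.6]
ft_force: [1.9, -0.0, -7.1]
grip_width: 16.9
t 16.9 pos [506.5  96.9  65.2] rot [179.9   0.2 106.6] F [ 1.9 -0.  -7.1] w 16.9
tool delta cm [-0.01  0.07  0.02]
turn [ 0.12  0.18 -0.39]
```

```bash
python3 -m handwheel '[[[0,-0.03,-0.5,0,0,0,-4],[0,-0.06,-0.9,0,0,0,-7],[0,-0.06,-0.9,0,0,0,-7],[0,-0.06,-0.9,0,0,0,-7],[0,-0.06,-0.9,0,0,0,-7]]]'
cat > c.py <<'E'
from h import *
s=sense(); d=s["ee_pos"][:2]-[528.5,29.3]; a=np.degrees(np.arctan2(d[1],d[0]))
print("r",np.hypot(*d).round(1),"clamp deg",round(a%360-100.1,1)); t=np.radians(190.1-4)
to(528.5+70*np.cos(t),29.3+70*np.sin(t),65,yaw=190)
E
python3 c.py
```

```text
time_s: 17.4
ee_pos: [473.6, 74.0, 65.2]
ee_rot: [179.9, 0.4, 139.9]
ft_force: [3.9, 0.3, -11.2]
grip_width: 17.3
r 70.9 clamp deg 40.8
t 17.4 pos [473.6  74.   65.2] rot [179.9   0.4 139.9] F [  3.9   0.3 -11.2] w 17.3
tool delta cm [-2.24 -4.93  0.03]
turn [ -0.11   0.37 -50.11]
```

```bash
python3 -m handwheel '[[[0,-0.06,-0.9,0,0,0,-7],[0,-0.06,-0.9,0,0,0,-7],[0,-0.06,-0.9,0,0,0,-7],[0,-0.06,-0.9,0,0,0,-7],[0,-0.06,-0.9,0,0,0,-7],[0,-0.06,-0.9,0,0,0,-7]]]'; python3 c.py
```

```text
time_s: 18.0
ee_pos: [458.4, 23.8, 65.2]
ee_rot: [180.0, 0.6, -176.2]
ft_force: [4.1, 1.4, -11.6]
grip_width: 17.3
r 70.4 clamp deg 84.4
t 18.0 pos [458.4  23.8  65.2] rot [ 180.     0.6 -176.2] F [  4.1   1.4 -11.6] w 17.3
tool delta cm [-0.04 -0.19  0.02]
turn [-0.02  0.59 -6.23]
```

```bash
python3 -m handwheel '[[[0,0,-0.5,0,0,0,-2],[0,0,-0.5,0,0,0,0]]]'; python3 c.py;  python3 -m handwheel '[[[0,0,-0.3,0,0,0,0],[0,0,0,0,0,0,0],[0,0,0,0,0,0,0]]]';python3 c.py
```

```text
time_s: 18.2
ee_pos: [458.7, 22.1, 65.1]
ee_rot: [178.7, 0.8, -173.9]
ft_force: [0.8, 21.3, -5.1]
grip_width: 17.4
r 70.2 clamp deg 85.8
t 18.2 pos [458.7  22.1  65.1] rot [ 178.7    0.8 -173.9] F [ 0.8 21.3 -5.1] w 17.4
tool delta cm [-0.02 -0.02  0.01]
turn [ 1.31  0.81 -3.86]
time_s: 18.5
ee_pos: [458.7, 22.8, 65.4]
ee_rot: [178.2, 0.8, -173.7]
ft_force: [1.0, 1.2, -8.0]
grip_width: 17.0
r 70.1 clamp deg 85.2
t 18.5 pos [458.7  22.8  65.4] rot [ 178.2    0.8 -173.7] F [ 1.   1.2 -8. ] w 17.0
tool delta cm [-0.01 -0.09  0.03]
turn [ 1.75  0.89 -3.7 ]
```

```bash
python3 -m handwheel '[[[0.5,0,0,0,0,0,0],[0.5,0,0,0,0,0,0],[0.5,0,0,-3,0,0,0],[0.5,0,0,-4,0,0,4],[0,0,0,-4,0,0,4],[0,0,0,-3,0,0,4],[0,0,0,0,0,0,0]]]'
python3 - <<'E'
from h import *
to(425,297,200,yaw=174)
p=capture("top");cv2.imwrite("pics/k.png",cv2.resize(p["frame"][150:300,200:420,::-1],None,fx=3,fy=3,interpolation=cv2.INTER_CUBIC))
E
```

```text
time_s: 19.2
ee_pos: [458.6, 17.1, 213.7]
ee_rot: [178.1, 0.7, 173.7]
ft_force: [0.4, 0.5, -0.5]
grip_width: 0.2
t 19.2 pos [458.6  17.1 213.7] rot [178.1   0.7 173.7] F [ 0.4  0.5 -0.5] w 0.2
tool delta cm [ 6.41 27.4   2.2 ]
turn [ 1.9   0.73 -0.25]
```

View pics/k.png

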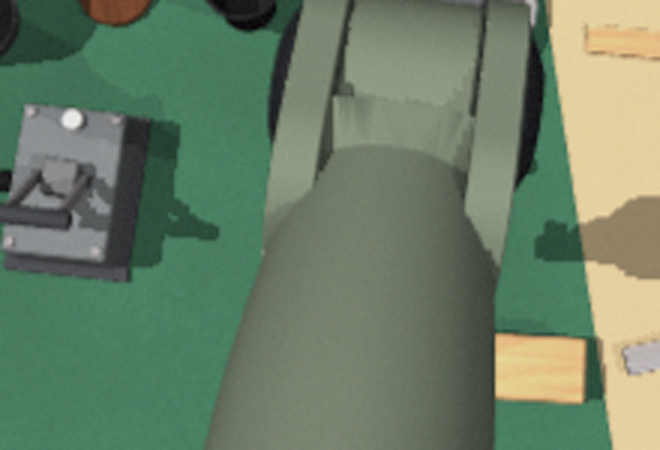

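The isolator is OFF (bar at (30,215), robot side, lamp at (72,120)), and the arm hides the holder. I'll move over and check the holder before throwing ON.

```bash
python3 -m handwheel '[[[0,1.1,4.5,0,1.9,0.7,0],[0,1.1,4.5,0,0,0,0],[0,1.1,4.5,0,0,0,0],[0,1.1,4.5,0,0,0,0],[0,1.1,4.5,0,0,0,0],[0,0.9,4.5,0,0,0,0],[0,0,0,0,0,0,0]]]'
python3 - <<'E'
from h import *
import fit
to(425,299,122,yaw=174)
for n in("top","side"):
    p=capture(n); fit.C[n]=cloud(p).reshape(-1,3); fit.rect(n,(480,590),(-80,-30),(60,90),"headtop"); fit.rect(n,(440,500),(-10,50),(82,105),"post")
p=capture("top");cv2.imwrite("pics/k2.png",cv2.resize(p["frame"][150:270,280:420,::-1],None,fx=4,fy=4,interpolation=cv2.INTER_CUBIC))
E
```

```text
time_s: 19.95
ee_pos: [423.2, 297.7, 206.1]
ee_rot: [-179.8, -0.3, 173.4]
ft_force: [1.4, -0.9, -0.0]
grip_width: 0.3
t 19.95 pos [423.2 297.7 206.1] rot [-179.8   -0.3  173.4] F [ 1.4 -0.9 -0. ] w 0.3
tool delta cm [-0.2   0.18  8.41]
turn [-0.25 -0.28 -0.65]
headtop top 120 c [546.4 -51. ] s [17.2 40.8] a 9.7 mean [545.  -51.3  76.8] zmed 78.0
post top 43 c [460.7  21.4] s [15.4 16.7] a 63.4 mean [460.   21.6  95.5] zmed 95.6
headtop side 49 c [542.1 -47.6] s [13.  37.3] a 9.9 mean [541.6 -47.3  78.2] zmed 78.5
post side 0
```

View pics/k2.png

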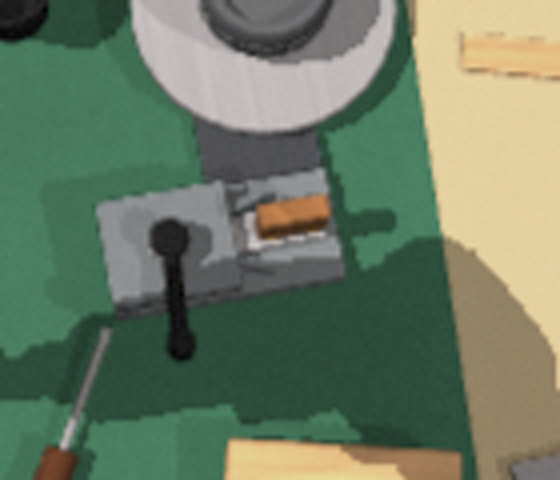

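The clamp arm lies across the tunnel with its post at (180,345), and the tool head at (292,217) hasn't moved. Throwing the isolator ON.

```bash
python3 -m handwheel '[[[0,-0.2,0.1,4,0,0,-0.6],[0,0,0,3.5,0,0,0],[0,0,0,0.8,0,0,0],[0,-2.5,0,0,0,0,0],[0,-1.5,0,0,0,0,0],[0,-1.5,0,0,0,0,0],[0,-1.5,0,0,0,0,0],[0,-1.5,0,0,0,0,0],[0,-1.5,0,0,0,0,0],[0,-1.5,0,0,0,0,0]]]'
python3 -c "
from h import *
to(545,285,122,yaw=174)"
```

```text
time_s: 21.1
ee_pos: [544.3, 267.6, 125.5]
ee_rot: [-179.7, -0.6, 172.7]
ft_force: [-33.6, 6.1, 3.8]
grip_width: -0.3
t 21.1 pos [544.3 267.6 125.5] rot [-179.7   -0.6  172.7] F [-33.6   6.1   3.8] w -0.3
tool delta cm [0.15 1.74 0.34]
turn [-0.33 -0.58 -1.25]
```

```bash
python3 -m handwheel '[[[0,2,0,0,0,0,0],[0,2,0,0,0,0,0],[0,2,0,-1,0,0,0],[0,0,0,-4,0,0,0],[0,0,0,-4,0,0,0],[0,4,0,0,0,0,0],[0,4,0,0,0,0,0],[0,0,0,0,0,0,0]]]'
python3 - <<'E'
from h import *
import fit
to()
for n in("top","side"):
    p=capture(n); fit.C[n]=cloud(p).reshape(-1,3); fit.rect(n,(480,590),(-80,-30),(60,90),"headtop"); fit.rect(n,(440,500),(-10,50),(82,105),"post"); fit.rect(n,(500,640),(230,340),(128,165),"bar")
    save(p,"f_"+n)
a=cv2.imread("pics/f_top.png")[100:330,150:500]; b=cv2.imread("pics/f_side.png")[130:390,180:460]
cv2.imwrite("pics/f.png",np.hstack([cv2.resize(a,(420,276)),cv2.resize(b,(297,276))]))
E
```

```text
time_s: 21.9
ee_pos: [409.0, 279.7, 227.7]
ee_rot: [-179.9, -0.4, 171.8]
ft_force: [1.1, -1.0, 0.4]
grip_width: -0.1
t 21.9 pos [409.  279.7 227.7] rot [-179.9   -0.4  171.8] F [ 1.1 -1.   0.4] w -0.1
headtop top 119 c [546.6 -50.8] s [17.1 40.8] a 10.2 mean [545.  -50.9  77. ] zmed 78.2
post top 44 c [460.5  21.5] s [15.4 17.2] a 44.2 mean [459.9  21.4  95.7] zmed 96.1
bar top 201 c [569.8 283.8] s [64.2 24.5] a 79.3 mean [570.7 282.4 146.9] zmed 148.6
headtop side 44 c [541.9 -47.2] s [13.2 37.3] a 10.5 mean [542.  -48.5  78. ] zmed 78.5
post side 57 c [457.3  25.3] s [16.2 17.8] a 13.6 mean [457.   26.9  91.7] zmed 93.6
bar side 306 c [564.8 286.1] s [64.8 24.2] a 82.9 mean [566.7 289.8 144.8] zmed 147.6
```

View pics/f.png

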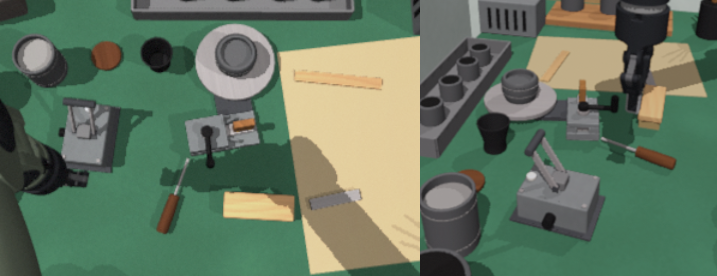

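The bar is back at its starting ON position: 570.7, 282.4 from the top camera and 566.7, 289.8 from the side, the same as at the start. The clamp is across, the tool is in place, the bystanders look unmoved and the robot is clear. Handing in.

```bash
python3 -c "
from h import *
print(close_job())"
```

```text
the job is handed in; nothing more can be done
None
```

The job is done and handed in at about 22 s of the 66 s allowed; no verdict was reported. I threw the isolator off and slid the tool into the tunnel. I then swung the clamp to its end stop and threw the isolator back on.

- **Tool home:** it met the stop at about 72 mm deep, inside the 62–74 mm range. A second push from the tail end met firm resistance (about 16 N). The head had not moved when I measured it after clamping and again at the end. The cameras are good to about 2 mm, so that contact is the real evidence that the nose is within 3 mm.
- **Clamp:** it stopped hard at about 85.8° (1.5 rad, 21 N), and the last pictures still show it locked.
- **Isolator:** the crossbar is back within about 0.3 mm of its starting ON position in both cameras. At the end of the last throw I pressed it against its stop with about 34 N through the fingertips, below the 40 N limit set for the arm and the gripper's body.
- **Surroundings:** the bystanders look unmoved in the last picture, judged by eye and not measured. The robot was clear of everything.

No final check failed or disagreed. The two cameras differ by a steady 3–4 mm in x, and I averaged them.

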